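# Spin the component carousel and stop it at the red bin

## Task

Bring the red bin of the component carousel round to the yellow pointer: flick the carousel with a fingertip, either way round, so that it spins on its own and carries the red bin well past the pointer at least once with the hand off, then, while it is still turning, brake it with a fingertip so that it stops with the pointer at the red bin (ease it the last few degrees with the fingertip if need be), and take the hand away. Once the red bin has gone past the pointer, the carousel must not come to a stand more than one bin away from it. Do not shove or lift the carousel on the bench, and leave the board holder, flux bottle, solder reel and tweezers as they are.

Things in the scene. Friction and masses are not known exactly. Their poses are not given: they have to be found in the camera images.
- carousel: carousel's round grey base, 236 mm across, loose on four rubber feet (carousel about 3.3 kg in all). Origin: on the bench, on the turning axis. Its -x axis points to the yellow pointer, on a bracket outside the turning deck: tip 143 mm, bracket's back 208 mm from the axis, top 46 mm above the bench.
- deck (a joint): angle of the turning deck, rad, counter-clockwise from above, counting whole turns without a stop: at q the red bin stands q counter-clockwise from the pointer; 0 and multiples of 2 pi are exactly at it. It runs free on a ball bearing: from half a turn a second it coasts for some 10 s and two turns, from a quarter turn a second 6 s and over half a turn; left at rest it stays.
- axis (a point): point on the turning axis level with the deck's flat top, 42 mm above the bench. The deck is a grey disc, 280 mm across, 6 mm thick. From 107 mm off the axis to its edge at 140 mm it is a bare flat band with a painted line at each bin; a fingertip lightly pressed down on the band stops it almost at once (lifting off in haste can kick it on). Hub: 48 mm across, up to 64 mm above the bench.
- pointer (a point): point at the deck's edge, 140 mm off the axis and 42 mm above the bench, that the yellow pointer points at; it does not turn.
- red_mark (a point): point on the deck's edge, 140 mm off the axis, 42 mm above the bench, in line with the red bin's middle; turns with the deck. Eight open bins are fixed on the deck every 45 degrees, one red, seven black: each from 51 to 107 mm off the axis, 38 mm wide, 27 mm high (rims 69 mm above the bench). Their outer corners are 46 mm apart: a fingertip fits between, to push on a bin's side.
- board_holder: a loose holder with a green circuit board, 160 x 134 x 45 mm, beside the carousel. Origin: centre of its underside.
- flux: a loose upright flux bottle, 36 mm across and 105 mm high. Origin: centre of its underside.
- solder: a loose upright reel of solder, 54 mm across and 41 mm high. Origin: centre of its underside.
- tweezers: loose tweezers lying flat, 140 mm long along their x axis, 10 mm wide, 8 mm high. Origin: under their middle.

How it is judged:
By the outcome, as a careful person would: the job done as asked, in the order asked, and still so for the second after the job is handed in, with the robot touching nothing.
It also fails if it takes over 58 s, if anything falls off the work surface, if the arm or the gripper's body presses on something with over 40 N, if the wrist force passes 120 N, or if a joint passes its speed limit or range.

## Robot

A 7-joint arm with a two-finger parallel gripper is mounted at the origin on the work surface. World frame = base frame: x ahead of the robot, y to its left, z up, the work surface at z = 0. Lengths are in m, angles in degrees, forces in N, time in s.
With the tool pointing down it reaches from about 0.4 to 0.85 m from the base axis. Payload 4.5 kg.
Tool frame: the origin (TCP) lies midway between the tips of the shut fingers; the grasp point (between the pads) lies 19 mm behind it; z points along the fingers, y is the direction in which the jaws open and shut (so a half turn about z gives the same grasp; the last joint's range is limited). The gripper opens to 88 mm and grips with 3 to 60 N. Pads are 18 mm wide; open, the fingers measure 123 mm over their backs; the gripper's body (75 mm by 187 mm) begins 45 mm behind the grasp point.
Start: joints at [74.874, 39.483, -11.15, 89.685, 9.013, 51.709, -12.324], TCP at [0.183, -0.598, 0.239] pointing down, gripper open.
Joint ranges: [-172.22, 172.22], [-26.19, 119.32], [-84.43, 86.54], [7.71, 146.69], [-57.33, 237.33], [2.42, 119.75], [-152.13, 152.13]. Speed limits (degrees/s): [147.25, 147.25, 180, 180, 180, 180, 180].

## Interface

Orientations are given as a 3x3 rotation matrix whose columns are the frame's x, y, z axes.
In Python, from station import robot, viewer gives the robot as it stands.
- The arm moves only by the tool jog_arm, never from a script. Its argument "targets" is a list of rows, each a list of 3 entries, a list of its own where there are three numbers: the turn, a rotation vector about the tool's x, y, z in degrees, then the shift along the tool's x, y, z in m, then the opening, from 0 (shut) to 1 (fully open). A call has exactly 10 rows; each row shifts and turns the pose as measured when the row begins, along the tool's axes as they then stand; what a row does not reach is not made up. A row lasts 1/8 s, in which the tool goes at most 62.5 mm and 10.7 degrees, less where a joint would pass 70% of its speed; a pose out of reach is approached as far as the arm can. A call with a gripper value outside its range is refused whole. The fingers move at their own pace and stop on an object; the grip force is fixed at half the most. Time passes only in rows, so rows that do not move let the fingers close, or fill a call up. It gives the time, the measured TCP pose, the force and the opening at its end, in the units of the state.
- robot.observe(): the state, without advancing time (a new reading comes with each control period).
- viewer.capture(name): name is "side" or "top" or "wrist"; returns (picture, depth): 420x560x3 uint8, blue, green, red; 420x560 float32, m along the optical axis (not along the pixel's ray), 0 where there is no reading.
- viewer.camera_model(name): a dict with "K" (3x3 intrinsics, pixels), "R" (3x3) and "t" (3): a world point X has camera coordinates R X + t. Camera axes: x right, y down, z forward; pixel columns grow to the right and rows downward; lengths in m; the calibration is good to about 2 mm. A picture is of the moment at which its call begins: read the wrist's pose just before it. camera_model takes no time and is no camera call; for the wrist camera it gives the pose at the moment of the call.
- robot.hand_in(): hands the job in, once; it reports no verdict.
The state is a dict: "t": time; "joint_positions": joint angles; "qvel": joint speeds; "tau": joint torques, N m; "tool_pos": TCP position; "orientation": TCP orientation; "ft_force": force on the tool from outside, world axes, zero at the start; "ft_torque": the same for the moment, N m; "finger_gap": finger opening in m.
Only numpy, scipy, OpenCV 4.12 (cv2) and the standard library are available. Lean on these libraries where they do the work, as an engineer would, in place of code of your own. Each camera call takes 0.05 s, during which the arm holds its last target.

## Working session

There is one attempt and no reset: what is moved stays moved. The work goes in short steps, Python scripts to look and compute and a tool call to move; the robot and the scene stay as the last step left them, time stands still between calls to the robot, and variables do not carry over. Pictures are saved under pics/ and viewed, and the job is handed in when it is done.

Besides the shell and the picture viewer there is one more tool, called as name([rows], argument=value, ...), one row to a line, values as JSON. jog_arm: Moves the arm, as the interface text tells. Its arguments: {"type":"object","properties":{"targets":{"type":"array","items":{"type":"array"}}},"required":["targets"]}

```bash
ls; mkdir -p pics; python3 - <<'E'
from station import robot, viewer
import cv2
print(robot.observe())
for n in ["top","side"]:
    p,d=viewer.capture(n); cv2.imwrite(f"pics/{n}0.png",p); print(viewer.camera_model(n))
print(robot.observe()["t"])
E
```

```text
pics
{'t': 0.0, 'joint_positions': array([ 74.87201395,  39.53524511, -11.14637956,  89.74778305,
         9.01207327,  51.70736811, -12.32525896]), 'qvel': array([-0.0055704 ,  0.00663426, -0.03705712, -0.02677917,  0.00584543,
        0.09804044, -0.01009135]), 'tau': array([ 1.55900016e-03, -5.27572739e+01, -1.26683470e+00, -1.53431797e+01,
       -5.27517032e-02,  6.53130468e-03,  1.35406985e-04]), 'tool_pos': array([ 0.18318331, -0.59686678,  0.23787471]), 'orientation': array([[ 9.55948398e-01,  2.93534035e-01, -6.56589843e-04],
       [ 2.93534750e-01, -9.55946755e-01,  1.77562566e-03],
       [-1.06458365e-04, -1.89013844e-03, -9.99998208e-01]]), 'ft_force': array([-0.70081336, -0.91077057,  0.53818959]), 'ft_torque': array([ 0.0028196 , -0.01018223,  0.00419463]), 'finger_gap': 0.0881355643852782}
{'K': array([[544.91645834,   0.        , 283.74715382],
       [  0.        , 544.91645834, 203.80014409],
       [  0.        ,   0.        ,   1.        ]]), 'R': array([[-0.01195131, -0.999905  , -0.00686695],
       [-0.99129293,  0.01274842, -0.13105651],
       [ 0.1311316 ,  0.00524086, -0.99135112]]), 't': array([0.03990209, 0.53769754, 1.37815969])}
{'K': array([[436.85478102,   0.        , 273.45554065],
       [  0.        , 436.85478102, 217.63770302],
       [  0.        ,   0.        ,   1.        ]]), 'R': array([[-0.70816184, -0.7059613 , -0.01120064],
       [-0.38049761,  0.39495068, -0.83620304],
       [ 0.59475069, -0.58790527, -0.54830559]]), 't': array([0.39524805, 0.27318339, 0.61598536])}
0.1
```

View pics/top0.png

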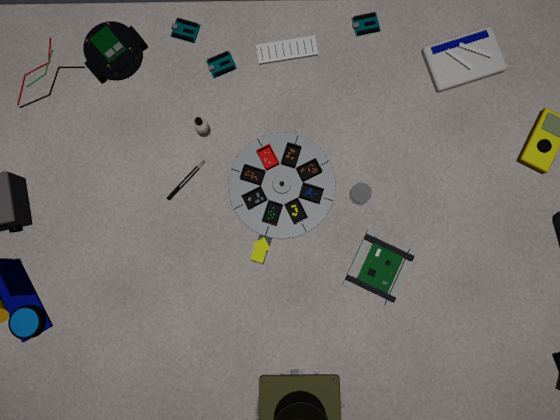

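View pics/side0.png

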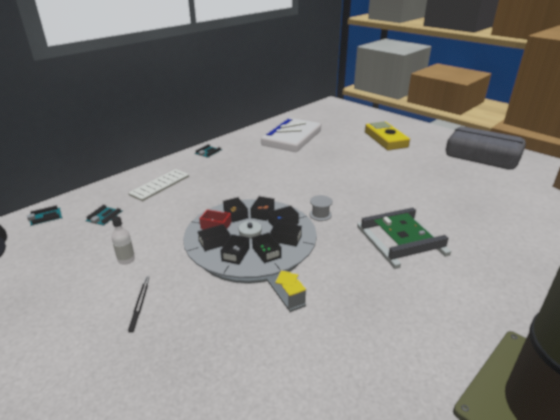

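The top picture shows the carousel centre near (282,185), the red bin at (267,156) and the pointer at (260,250). The flux bottle is at (202,126), tweezers at (186,180), solder at (360,193) and board at (380,267). The arm is off to the right.

```bash
cat > h.py <<'E'
import numpy as np, cv2
from station import robot, viewer
def ray(n,uv,z,M=None):
    M=M or viewer.camera_model(n)
    uv=np.atleast_2d(np.array(uv,float))
    d=np.c_[uv,np.ones(len(uv))]@np.linalg.inv(M["K"]).T@M["R"]
    c=-M["R"].T@M["t"]
    return c+d*((z-c[2])/d[:,2])[:,None]
def proj(n,X):
    M=viewer.camera_model(n); p=np.atleast_2d(X)@M["R"].T+M["t"]; p=p@M["K"].T; return p[:,:2]/p[:,2:]
def redpix(p):
    h=cv2.cvtColor(p,cv2.COLOR_BGR2HSV)
    return (((h[...,0]<8)|(h[...,0]>172))&(h[...,1]>150)&(h[...,2]>90))
def yelpix(p):
    h=cv2.cvtColor(p,cv2.COLOR_BGR2HSV)
    return ((abs(h[...,0].astype(int)-29)<5)&(h[...,1]>150)&(h[...,2]>120))
E
python3 - <<'E'
from h import *
p=cv2.imread("pics/top0.png")
def big(m):
    n,l,s,c=cv2.connectedComponentsWithStats(m.astype(np.uint8)); 
    m2=np.zeros_like(m)
    # nearest to carousel
    ks=[k for k in range(1,n) if s[k,4]>15 and np.hypot(*(c[k]-[282,185]))<90]
    for k in ks: print(k,s[k],c[k])
    return np.isin(l,ks)
for n in ("top",):
    r=big(redpix(p)); y=big(yelpix(p))
    P=ray(n,np.argwhere(r)[:,::-1],.066); print("red",P.mean(0),P.min(0),P.max(0))
    Y=ray(n,np.argwhere(y)[:,::-1],.046); print("yel",Y.mean(0),Y.min(0),Y.max(0)); i=Y[:,0].argmax(); print("tip",Y[i])
# deck edge: brightness difference bluish? use polar gradient at z=.042
g=cv2.GaussianBlur(cv2.cvtColor(p,cv2.COLOR_BGR2GRAY),(0,0),1).astype(float)
c=ray("top",[[282,185]],.042)[0]; print("c0",c)
lab=p.astype(float); 
for it in range(4):
    th=np.radians(np.arange(0,360,3)); rs=np.arange(.128,.152,.0005); E=[]
    for t in th:
        X=np.c_[c[0]+rs*np.cos(t),c[1]+rs*np.sin(t),0*rs+.042]; uv=proj("top",X).astype(np.float32)
        v=cv2.remap(lab.astype(np.float32),uv[:,0].reshape(1,-1),uv[:,1].reshape(1,-1),cv2.INTER_LINEAR)[0]
        s=v[:,0]-v[:,2]  # blue-red
        s=cv2.GaussianBlur(s.reshape(1,-1),(0,0),3)[0]; gr=np.gradient(s); k=gr.argmin(); 
        if 3<k<len(rs)-4: E.append(X[k,:2])
    E=np.array(E); A=np.c_[2*E,np.ones(len(E))]; 
    w=np.ones(len(E))
    for _ in range(10):
        s=np.linalg.lstsq(A*w[:,None],(E**2).sum(1)*w,rcond=None)[0]; R=np.sqrt(s[2]+s[:2]@s[:2]); res=np.hypot(*(E-s[:2]).T)-R; w=1/(1+(res/.002)**2)
    c=np.r_[s[:2],.042]; print(c,R,len(E),np.std(res))
# bins line check
q=cv2.resize(p[100:320,150:430],None,fx=2.8,fy=2.8,interpolation=cv2.INTER_CUBIC); cv2.imwrite("pics/zoom.png",q)
E
```

```text
6 [257 144  22  25 261] [267.62452107 156.69731801]
5 [251 237  19  26 292] [259.44863014 250.00684932]
red [0.65666594 0.07301295 0.066     ] [0.62713541 0.0464842  0.066     ] [0.69000301 0.10022817 0.066     ]
yel [0.41887381 0.09647736 0.046     ] [0.38838639 0.07210676 0.046     ] [0.45188903 0.11810232 0.046     ]
tip [0.45188903 0.08720318 0.046     ]
c0 [0.5865454  0.03713972 0.042     ]
[0.58790982 0.03852373 0.042     ] 0.13927233573582698 119 0.001459522413353613
[0.58786814 0.03852466 0.042     ] 0.1392916418369935 120 0.001676287522794601
[0.58789113 0.03852138 0.042     ] 0.13927552007363272 120 0.001685813163877876
[0.58785639 0.0385215  0.042     ] 0.13928794755649723 120 0.001679308754574445
```

View pics/zoom.png

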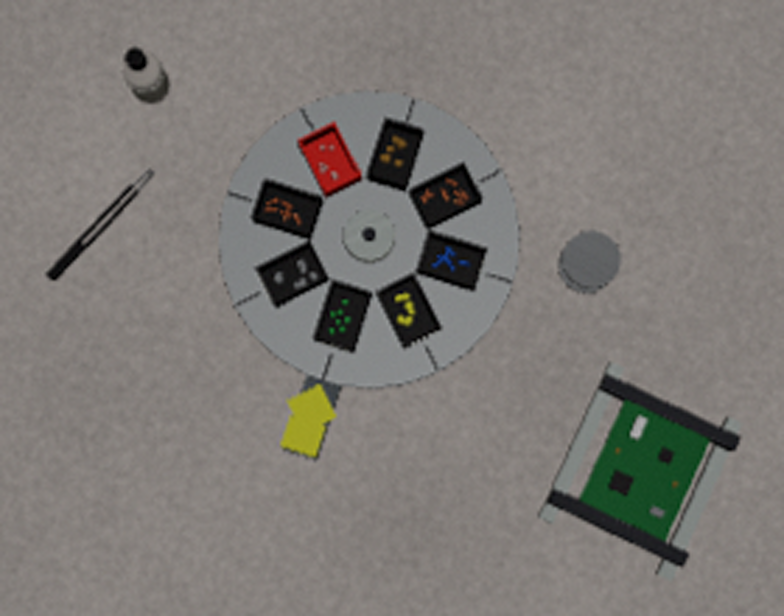

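jog_arm([
  [[0, 0, 0], [0.05, -0.036, 0], 0],
  [[0, 0, 0], [0.05, -0.036, 0], 0],
  [[0, 0, 0], [0.05, -0.036, 0], 0],
  [[0, 0, 0], [0.05, -0.036, 0], 0],
  [[0, 0, 0], [0.05, -0.036, 0], 0],
  [[0, 0, 0], [0.05, -0.036, 0], 0],
  [[0, 0, 0], [0.05, -0.036, 0], 0],
  [[0, 0, 0], [0.05, -0.036, 0], 0],
  [[0, 0, 0], [0.05, -0.036, 0], 0],
  [[0, 0, 8], [0.05, -0.036, 0], 0],
])

```text
t: 1.35
tool_pos: [0.5598, -0.1043, 0.234]
orientation: [[0.99, 0.141, -0.005], [0.141, -0.99, 0.0], [-0.005, -0.001, -1.0]]
ft_force: [0.4, -0.8, 0.6]
finger_gap: 0.0007
```

jog_arm([
  [[0, 0, 0], [0.042, -0.035, 0], 0],
  [[0, 0, 0], [0, 0, 0.035], 0],
  [[0, 0, 0], [0, 0, 0.035], 0],
  [[0, 0, 0], [0, 0, 0.035], 0],
  [[0, 0, 0], [0, 0, 0.03], 0],
  [[0, 0, 0], [0, 0, 0], 0],
  [[0, 0, 0], [0, 0, 0], 0],
  [[0, 0, 0], [0, 0, 0], 0],
  [[0, 0, 0], [0, 0, 0], 0],
  [[0, 0, 0], [0, 0, 0], 0],
])

```text
t: 2.6
tool_pos: [0.6026, -0.0526, 0.0972]
orientation: [[0.988, 0.152, 0.002], [0.152, -0.988, 0.004], [0.003, -0.004, -1.0]]
ft_force: [-0.7, 0.6, -0.8]
finger_gap: 0.0004
```

```bash
python3 - <<'E'
from h import *
o=robot.observe(); print(o["tool_pos"],o["orientation"].round(3))
M=viewer.camera_model("wrist")
p,d=viewer.capture("wrist")
for X in [o["tool_pos"],o["tool_pos"]*[1,1,0]+[0,0,.069]]:
    uv=proj("wrist",X)[0]; print(uv); cv2.circle(p,tuple(int(v) for v in uv),3,(255,0,255),-1)
cv2.imwrite("pics/w1.png",p)
p,d=viewer.capture("top"); cv2.imwrite("pics/t1.png",cv2.resize(p[100:320,150:430],None,fx=2.8,fy=2.8))
E
```

```text
[ 0.60258517 -0.05258875  0.09724188] [[ 0.988  0.152  0.002]
 [ 0.152 -0.988  0.004]
 [ 0.003 -0.004 -1.   ]]
[277.04995015 270.41873699]
[277.32188424 247.55365611]
```

View pics/w1.png

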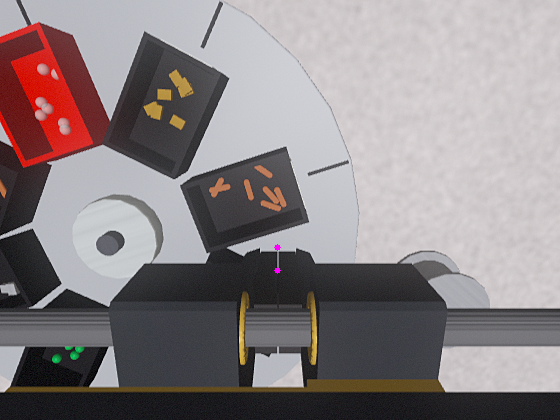

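View pics/t1.png

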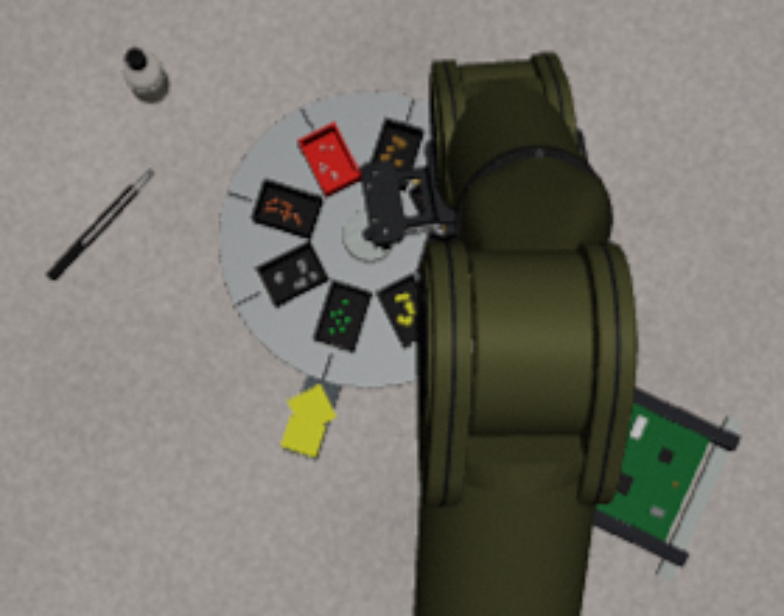

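jog_arm([
  [[0, 0, 0], [-0.008, 0.0105, 0], 0],
  [[0, 0, 0], [0, 0, 0], 0],
  [[0, 0, 0], [0, 0, 0.01], 0],
  [[0, 0, 0], [0, 0, 0.012], 0],
  [[0, 0, 0], [0, 0, 0.012], 0],
  [[0, 0, 0], [0, 0, 0.006], 0],
  [[0, 0, 0], [0, 0, 0.003], 0],
  [[0, 0, 0], [0, 0, 0], 0],
  [[0, 0, 0], [0, 0, 0], 0],
  [[0, 0, 0], [0, 0, 0], 0],
])

```text
t: 3.95
tool_pos: [0.5955, -0.0647, 0.0503]
orientation: [[0.988, 0.152, 0.001], [0.152, -0.988, 0.004], [0.002, -0.004, -1.0]]
ft_force: [-0.1, -0.3, 0.6]
finger_gap: 0.0005
```

```bash
python3 - <<'E'
from h import *
o=robot.observe(); T=o["tool_pos"]; print(T); v=T[:2]-[.588,.0385]; print(np.hypot(*v),np.degrees(np.arctan2(v[1],v[0]))%360)
p,d=viewer.capture("wrist"); cv2.imwrite("pics/w2.png",p)
E
```

```text
[ 0.59545493 -0.06468417  0.05027728]
0.10345312526430216 274.1323691778103
```

View pics/w2.png

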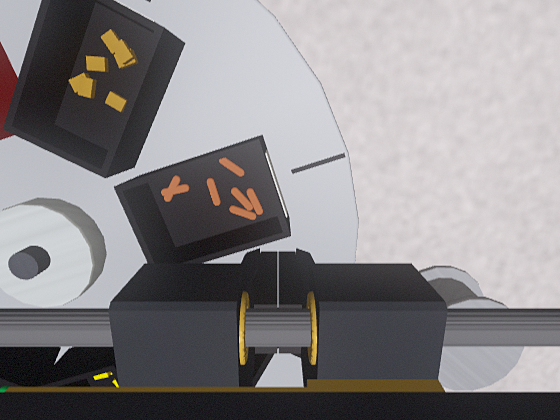

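```bash
cat > plan.py <<'E'
from h import *
def plan(tool,psi,C,steps):
    # steps: (phi,r,dz_down,turn) targets -> tool frame rows; psi = angle of tool y
    p=np.array(tool[:2])
    for phi,r,dz,turn in steps:
        q=C+r*np.array([np.cos(np.radians(phi)),np.sin(np.radians(phi))]); d=q-p
        y=np.array([np.cos(np.radians(psi)),np.sin(np.radians(psi))]); x=np.array([-y[1],y[0]])
        print([[0,0,turn],[round(d@x,3),round(d@y,3),dz],0],", pos",q.round(3),"psi",psi); p=q; psi-=turn
E
python3 - <<'E'
from plan import *
o=robot.observe(); y=o["orientation"][:2,1]; psi=np.degrees(np.arctan2(y[1],y[0]))%360; print(psi)
C=np.array([.588,.0385])
plan(o["tool_pos"],psi,C,[(277,.103,0,0),(284,.103,0,-8),(295.5,.103,0,-10),(311.5,.103,0,-10),(331,.103,0,-10),(350,.112,-.03,-10),(362,.13,-.04,-5)])
print(o["joint_positions"])
E
```

```text
278.7482883418922
[[0, 0, 0], [np.float64(0.005), np.float64(-0.0), 0], 0] , pos [ 0.601 -0.064] psi 278.7482883418922
[[0, 0, -8], [np.float64(0.013), np.float64(-0.0), 0], 0] , pos [ 0.613 -0.061] psi 278.7482883418922
[[0, 0, -10], [np.float64(0.021), np.float64(-0.001), 0], 0] , pos [ 0.632 -0.054] psi 286.7482883418922
[[0, 0, -10], [np.float64(0.028), np.float64(-0.003), 0], 0] , pos [ 0.656 -0.039] psi 296.7482883418922
[[0, 0, -10], [np.float64(0.034), np.float64(-0.009), 0], 0] , pos [ 0.678 -0.011] psi 306.7482883418922
[[0, 0, -10], [np.float64(0.036), np.float64(-0.006), -0.03], 0] , pos [0.698 0.019] psi 316.7482883418922
[[0, 0, -5], [np.float64(0.031), np.float64(0.003), -0.04], 0] , pos [0.718 0.043] psi 326.7482883418922
[  3.78577262  52.73665041  -3.27188966 101.6353651    5.41949664
  25.71180936 -84.3315741 ]
```

jog_arm([
  [[0, 0, 0], [0.005, 0, 0], 0],
  [[0, 0, -8], [0.013, 0, 0], 0],
  [[0, 0, -10], [0.022, -0.001, 0], 0],
  [[0, 0, -10], [0.03, -0.003, 0], 0],
  [[0, 0, -10], [0.036, -0.008, 0], 0],
  [[0, 0, -10], [0.037, -0.005, -0.03], 0],
  [[0, 0, -5], [0.032, 0.003, -0.04], 0],
  [[0, 0, 0], [0.01, 0.01, -0.02], 0],
  [[0, 0, 0], [0, 0.01, 0], 0],
  [[0, 0, 0], [0, 0, 0], 0],
])

```text
t: 5.25
tool_pos: [0.7516, 0.049, 0.1441]
orientation: [[0.448, 0.894, 0.001], [0.894, -0.448, 0.003], [0.003, -0.001, -1.0]]
ft_force: [-0.1, 0.2, -0.1]
finger_gap: 0.0009
```

```bash
cat >> h.py <<'E'
def look(name,C=(.588,.0385),PA=160.9,save=True):
    t=robot.observe()["t"]; p,d=viewer.capture("top")
    m=redpix(p); P=ray("top",np.argwhere(m)[:,::-1],.066)
    k=np.hypot(P[:,0]-C[0],P[:,1]-C[1])<.125; P=P[k]
    if save: cv2.imwrite(f"pics/{name}.png",cv2.resize(p[100:320,150:430],None,fx=2.8,fy=2.8))
    if len(P)<30: print(t,"few red",len(P)); return t,None
    v=P.mean(0)[:2]-C; q=(np.degrees(np.arctan2(v[1],v[0]))-PA)%360
    print("t %.3f n %d r %.3f q %.1f"%(t,len(P),np.hypot(*v),q)); return t,q
E
python3 - <<'E'
from h import *
look("f0"); look("x",save=False); look("x",save=False); look("f1")
E
```

```text
t 5.250 n 279 r 0.081 q 10.2
t 5.300 n 228 r 0.083 q 14.3
t 5.350 n 152 r 0.080 q 17.9
t 5.400 n 77 r 0.077 q 21.1
```

View pics/f1.png

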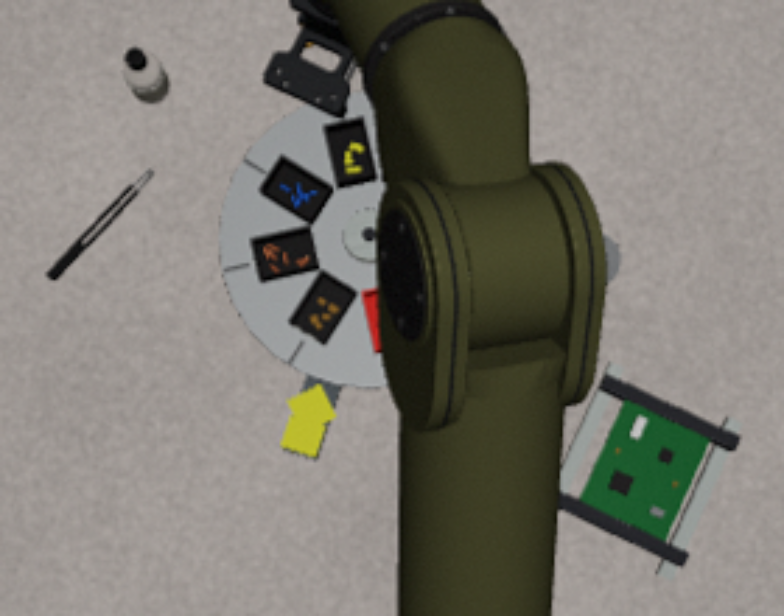

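```bash
cat >> h.py <<'E'
def lines(p,C=(.588,.0385)):
    """angles of painted lines (dark narrow) on band, top image full size"""
    th=np.arange(0,360,.25); acc=[]
    g=cv2.cvtColor(p,cv2.COLOR_BGR2GRAY).astype(np.float32)
    for r in (.118,.122,.126,.130,.134):
        a=np.radians(th); X=np.c_[C[0]+r*np.cos(a),C[1]+r*np.sin(a),0*a+.042]
        uv=proj("top",X).astype(np.float32)
        acc.append(cv2.remap(g,uv[:,:1].copy(),uv[:,1:].copy(),cv2.INTER_LINEAR)[:,0])
    s=np.mean(acc,0); w=12
    bg=(np.roll(s,w)+np.roll(s,-w))/2; okb=(np.minimum(np.roll(s,w),np.roll(s,-w))>110)
    dip=np.where(okb,bg-s,0); out=[]
    for i in np.argsort(-dip):
        if dip[i]<18: break
        if all(abs((th[i]-o+180)%360-180)>8 for o,_ in out): 
            k=(np.arange(-10,11)+i)%len(th); wt=np.clip(dip[k],0,None); out.append(((th[i]+(np.arange(-10,11)*.25*wt).sum()/wt.sum())%360,dip[i]))
    return out
def phase(p,PA=160.9):
    L=lines(p); 
    if not L: return None,L
    z=sum(w*np.exp(1j*np.radians(8*(a-PA))) for a,w in L); return np.degrees(np.angle(z))/8,L
E
python3 - <<'E'
from h import *
for n in ("f0","f1"):
    q=cv2.imread(f"pics/{n}.png"); p=np.zeros((420,560,3),np.uint8); p[100:320,150:430]=cv2.resize(q,(280,220),interpolation=cv2.INTER_AREA)
    print(n,phase(p))
print(phase(cv2.imread("pics/top0.png")))
E
```

```text
f0 (np.float64(10.605742369106983), [(np.float64(171.51841819562404), np.float32(47.242973)), (np.float64(81.46572119062019), np.float32(43.3994)), (np.float64(126.50777404272478), np.float32(43.331345)), (np.float64(36.53059547028602), np.float32(42.248634))])
f1 (np.float64(-13.79235576392625), [(np.float64(147.13042379705357), np.float32(45.558296)), (np.float64(102.07235075554385), np.float32(43.413086)), (np.float64(57.11925799365154), np.float32(42.569916))])
(np.float64(0.6613470279554277), [(np.float64(161.48307942457177), np.float32(59.588463)), (np.float64(251.75484344371097), np.float32(52.5708)), (np.float64(71.591529591227), np.float32(52.223427)), (np.float64(341.64761911680995), np.float32(51.91192)), (np.float64(206.4294630417577), np.float32(51.58116)), (np.float64(296.52535585953325), np.float32(49.60743)), (np.float64(116.36205954385753), np.float32(48.168076)), (np.float64(26.700235617779388), np.float32(47.695015))])
```

jog_arm([
  [[0, 0, 0], [0.003, -0.029, 0], 0],
  [[0, 0, 0], [0.003, -0.029, 0], 0],
  [[0, 0, 9], [0, 0, 0.01], 0],
  [[0, 0, 9], [0, 0, 0.01], 0],
  [[0, 0, 9], [0, 0, 0.01], 0],
  [[0, 0, 9], [0, 0, 0.01], 0],
  [[0, 0, 7], [0, 0, 0.01], 0],
  [[0, 0, 0], [0, 0, 0], 0],
  [[0, 0, 0], [0, 0, 0], 0],
  [[0, 0, 0], [0, 0, 0], 0],
])

```text
t: 6.7
tool_pos: [0.6944, 0.0808, 0.0907]
orientation: [[0.944, 0.329, -0.008], [0.329, -0.944, 0.003], [-0.007, -0.006, -1.0]]
ft_force: [-0.6, -0.1, -0.2]
finger_gap: 0.0008
```

```bash
python3 - <<'E'
from h import *
C=np.array([.588,.0385])
for n in ("g0","g1","g2"):
    o=robot.observe(); p,d=viewer.capture("top"); cv2.imwrite(f"pics/{n}.png",cv2.resize(p[100:320,150:430],None,fx=2.8,fy=2.8))
    f,L=phase(p); print(o["t"],f,[round(float(a),1) for a,w in L])
v=o["tool_pos"][:2]-C; y=o["orientation"][:2,1]
print(o["tool_pos"],np.hypot(*v),np.degrees(np.arctan2(v[1],v[0])),np.degrees(np.arctan2(y[1],y[0]))%360)
E
```

```text
6.7 11.791884950428628 [82.6, 307.8, 262.8, 127.5]
6.75 17.381373798742565 [268.3, 313.4, 88.1]
6.8 -22.08589652027938 [93.7, 318.8, 273.9, 48.8]
[0.69455594 0.08078144 0.0908134 ] 0.11463808012737693 21.6431970503236 289.1833186601219
```

View pics/g2.png

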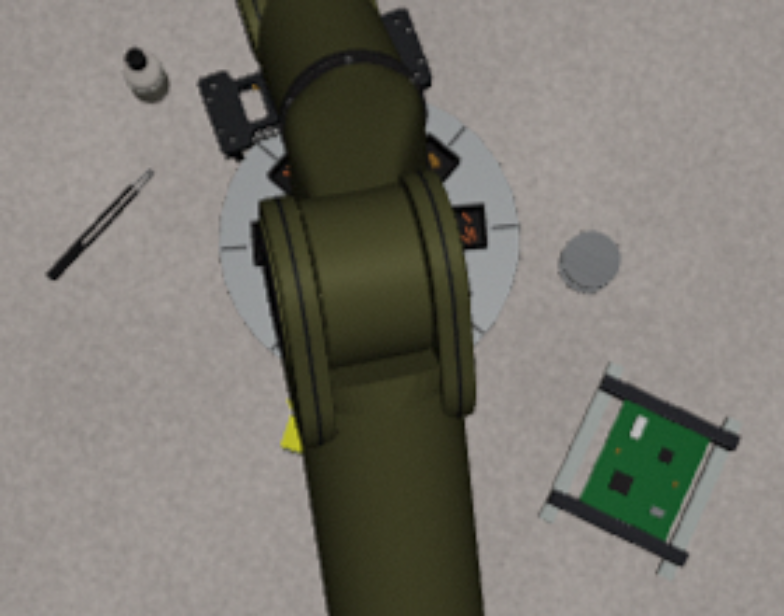

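jog_arm([
  [[0, 0, 0], [0.006, 0, 0.01], 0],
  [[0, 0, 0], [0.001, 0, 0.01], 0],
  [[0, 0, 0], [0, 0, 0.008], 0],
  [[0, 0, 0], [0, 0, 0.004], 0],
  [[0, 0, 0], [0, 0, 0.002], 0],
  [[0, 0, 0], [0, 0, 0.001], 0],
  [[0, 0, 0], [0, 0, 0], 0],
  [[0, 0, 0], [0, 0, 0], 0],
  [[0, 0, 0], [0, 0, 0], 0],
  [[0, 0, 0], [0, 0, 0], 0],
])

```text
t: 8.1
tool_pos: [0.7015, 0.0833, 0.0534]
orientation: [[0.944, 0.329, -0.008], [0.329, -0.944, 0.003], [-0.006, -0.005, -1.0]]
ft_force: [-0.1, 0.1, -0.4]
finger_gap: 0.0002
```

```bash
python3 - <<'E'
from h import *
C=np.array([.588,.0385])
o=robot.observe(); p,d=viewer.capture("top"); f,L=phase(p); print(o["t"],f,[round(float(a),1) for a,w in L]); cv2.imwrite("pics/k0.png",p)
v=o["tool_pos"][:2]-C; y=o["orientation"][:2,1]
print(o["tool_pos"],o["ft_force"],np.hypot(*v),np.degrees(np.arctan2(v[1],v[0])),np.degrees(np.arctan2(y[1],y[0]))%360)
E
```

```text
8.1 16.420108218357665 [267.5, 87.4, 312.5, 131.7]
[0.70149142 0.08333781 0.05343065] [-0.11561105  0.05506432 -0.35038503] 0.12202758129865739 21.55781754789107 289.2005529031236
```

jog_arm([
  [[0, 0, 0], [0, 0, 0.008], 0],
  [[0, 0, 0], [0, 0, 0.006], 0],
  [[0, 0, 0], [0, 0, 0.002], 0],
  [[0, 0, 0], [0, 0, 0.002], 0],
  [[0, 0, 0], [0, 0, 0.002], 0],
  [[0, 0, 0], [0, 0, 0.002], 0],
  [[0, 0, 0], [0, 0, 0.002], 0],
  [[0, 0, 0], [0, 0, 0.002], 0],
  [[0, 0, 0], [0, 0, 0.002], 0],
  [[0, 0, 0], [0, 0, 0.002], 0],
])

```text
t: 9.4
tool_pos: [0.7034, 0.0792, 0.0424]
orientation: [[0.946, 0.323, -0.004], [0.323, -0.946, -0.003], [-0.005, 0.002, -1.0]]
ft_force: [-4.7, -1.1, 14.8]
finger_gap: 0.0005
```

```bash
python3 - <<'E'
from h import *
C=np.array([.588,.0385])
for n in ("k1","k2"):
    o=robot.observe(); p,d=viewer.capture("top"); f,L=phase(p); print(o["t"],f,[round(float(a),1) for a,w in L]); cv2.imwrite(f"pics/{n}.png",cv2.resize(p[100:320,150:430],None,fx=2.8,fy=2.8))
print(o["tool_pos"],o["ft_force"])
E
```

```text
9.4 -10.589071912916022 [240.5, 330.4, 105.3, 285.5, 59.1]
9.45 -10.609675779230036 [240.5, 330.4, 285.5, 105.2, 59.1]
[0.70344836 0.07914246 0.04244025] [-3.82282509 -2.02719588 14.61347415]
```

View pics/k2.png

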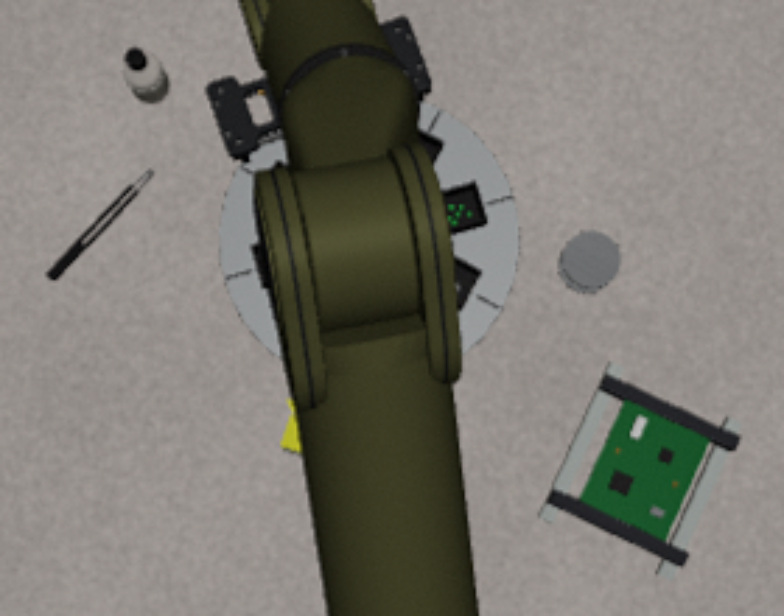

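jog_arm([
  [[0, 0, 0], [0, -0.002, 0.002], 0],
  [[0, 0, 0], [0, -0.003, 0.002], 0],
  [[0, 0, 0], [0, -0.003, 0.002], 0],
  [[0, 0, 0], [-0.0005, -0.003, 0.002], 0],
  [[0, 0, 0], [-0.0005, -0.003, 0.002], 0],
  [[0, 0, 0], [-0.0005, -0.002, 0.002], 0],
  [[0, 0, 0], [0, -0.001, 0.002], 0],
  [[0, 0, 0], [0, 0, 0.002], 0],
  [[0, 0, 0], [0, 0, 0.002], 0],
  [[0, 0, 0], [0, 0, 0.002], 0],
])

```text
t: 10.75
tool_pos: [0.7018, 0.0847, 0.0425]
orientation: [[0.948, 0.318, 0.007], [0.318, -0.948, -0.017], [0.001, 0.018, -1.0]]
ft_force: [-3.4, -0.9, 14.9]
finger_gap: 0.0002
```

```bash
cat > st.py <<'E'
from h import *
import sys
C=np.array([.588,.0385])
o=robot.observe(); p,d=viewer.capture("top"); f,L=phase(p); print(o["t"],f,[round(float(a),1) for a,w in L]); cv2.imwrite(f"pics/{sys.argv[1]}_full.png",p); cv2.imwrite(f"pics/{sys.argv[1]}.png",cv2.resize(p[100:320,150:430],None,fx=2.8,fy=2.8))
v=o["tool_pos"][:2]-C; y=o["orientation"][:2,1]
print(o["tool_pos"],o["ft_force"],np.hypot(*v),np.degrees(np.arctan2(v[1],v[0])),np.degrees(np.arctan2(y[1],y[0]))%360)
E
python3 st.py m1
```

```text
10.75 -7.852709623910523 [333.2, 243.1, 288.0, 107.8]
[0.70178192 0.08467289 0.04249343] [-3.37453508 -0.89117019 14.94284523] 0.12279356995083779 22.087392701600898 288.51893017726974
```

jog_arm([
  [[0, 0, 0], [0, -0.003, 0.002], 0],
  [[0, 0, 0], [-0.0005, -0.005, 0.002], 0],
  [[0, 0, 0], [-0.0005, -0.005, 0.002], 0],
  [[0, 0, 0], [-0.0005, -0.005, 0.002], 0],
  [[0, 0, 0], [-0.0005, -0.004, 0.002], 0],
  [[0, 0, 0], [0, -0.002, 0.002], 0],
  [[0, 0, 0], [0, -0.001, 0.002], 0],
  [[0, 0, 0], [0, 0, 0.002], 0],
  [[0, 0, 0], [0, 0, 0.002], 0],
  [[0, 0, 0], [0, 0, 0.002], 0],
])

```text
t: 12.05
tool_pos: [0.6982, 0.0935, 0.0426]
orientation: [[0.951, 0.31, 0.019], [0.31, -0.95, -0.036], [0.007, 0.04, -0.999]]
ft_force: [-3.7, -1.9, 14.5]
finger_gap: 0.0001
```

```bash
python3 st.py m2
```

```text
12.05 -3.3648370188638186 [247.5, 337.5, 292.5, 202.7]
[0.69823816 0.09353598 0.04263123] [-3.72135307 -1.91277274 14.48647136] 0.12321287154809714 26.530485830976193 288.0564672268372
```

jog_arm([
  [[0, 0, 0], [0, -0.003, 0.002], 0],
  [[0, 0, 0], [-0.0005, -0.005, 0.002], 0],
  [[0, 0, 0], [-0.0005, -0.005, 0.002], 0],
  [[0, 0, 0], [-0.0005, -0.004, 0.002], 0],
  [[0, 0, 0], [0, -0.002, 0.002], 0],
  [[0, 0, 0], [0, -0.001, 0.002], 0],
  [[0, 0, 0], [0, 0, 0.002], 0],
  [[0, 0, 0], [0, 0, 0.0015], 0],
  [[0, 0, 0], [0, 0, 0.001], 0],
  [[0, 0, 0], [0, 0, 0.001], 0],
])

```text
t: 13.35
tool_pos: [0.6969, 0.0965, 0.0429]
orientation: [[0.953, 0.301, 0.03], [0.302, -0.952, -0.056], [0.011, 0.063, -0.998]]
ft_force: [-1.5, -0.3, 8.0]
finger_gap: 0.0002
```

```bash
python3 st.py m3; python3 - <<'E'
from h import *
p,d=viewer.capture("side"); cv2.imwrite("pics/side3.png",p)
E
```

```text
13.35 -1.9844689135881775 [203.8, 338.9, 249.0, 293.9]
[0.6968582  0.09654744 0.04287655] [-1.54418597 -0.27148225  8.03982711] 0.12336779047721155 28.06827853360711 287.5369204558857
```

View pics/m3.png

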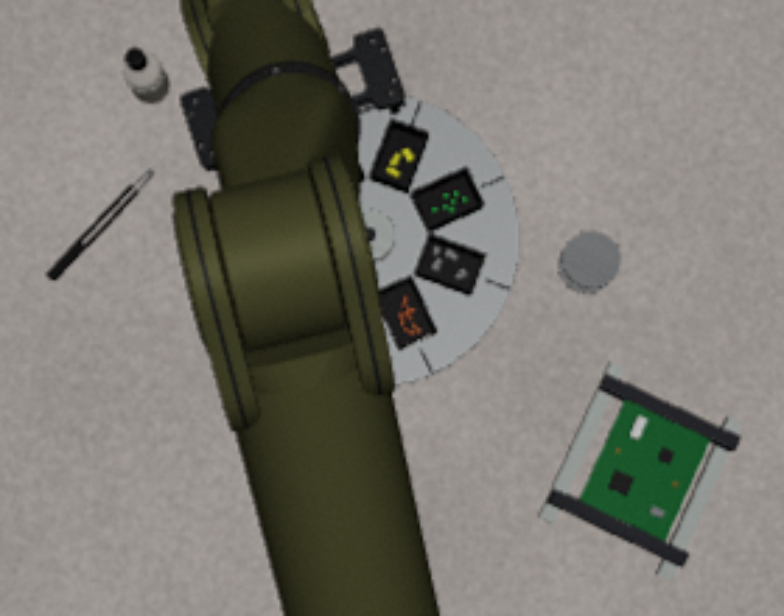

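View pics/side3.png

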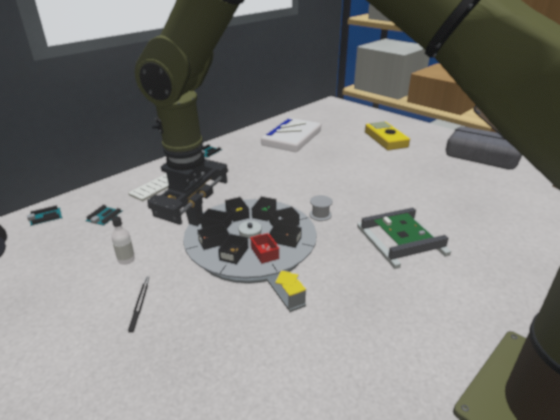

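jog_arm([
  [[1, 0, 0], [0, -0.003, 0.002], 0],
  [[1, 0, 0], [-0.0005, -0.005, 0.002], 0],
  [[1, 0, 0], [-0.0005, -0.005, 0.002], 0],
  [[1, 0, 0], [-0.0005, -0.004, 0.002], 0],
  [[0, 0, 0], [0, -0.002, 0.002], 0],
  [[0, 0, 0], [0, -0.001, 0.002], 0],
  [[0, 0, 0], [0, 0, 0.002], 0],
  [[0, 0, 0], [0, 0, 0.0015], 0],
  [[0, 0, 0], [0, 0, 0.001], 0],
  [[0, 0, 0], [0, 0, 0.001], 0],
])

```text
t: 14.7
tool_pos: [0.6947, 0.1011, 0.0426]
orientation: [[0.956, 0.294, 0.017], [0.294, -0.956, -0.007], [0.015, 0.012, -1.0]]
ft_force: [-2.5, -0.9, 9.0]
finger_gap: 0.0007
```

```bash
python3 st.py m4
```

```text
14.7 0.27601302908766295 [251.3, 296.4, 340.7]
[0.69468731 0.10105331 0.04256985] [-2.50689891 -0.93845197  8.95101521] 0.12367334941687688 30.384110479975458 287.11875614326175
```

jog_arm([
  [[0, 0, 0], [0, 0, 0.0007], 0],
  [[0, 0, 0], [0, 0, 0.0004], 0],
  [[0, 0, 0], [0, 0, 0.0002], 0],
  [[0, 0, 0], [0, 0, 0], 0],
  [[0, 0, 0], [0, 0, -0.0003], 0],
  [[0, 0, 0], [0, 0, -0.0006], 0],
  [[0, 0, 0], [0, 0, -0.001], 0],
  [[0, 0, 0], [0, 0, -0.002], 0],
  [[0, 0, 0], [0, 0, -0.004], 0],
  [[0, 0, 0], [0, 0, -0.008], 0],
])

```text
t: 16.0
tool_pos: [0.6936, 0.1004, 0.0568]
orientation: [[0.956, 0.294, 0.015], [0.294, -0.956, -0.008], [0.012, 0.012, -1.0]]
ft_force: [0.0, 0.3, 0.1]
finger_gap: 0.0001
```

```bash
python3 st.py m5; python3 st.py m6
```

```text
16.0 -0.1172076756092994 [295.9, 250.8, 340.6]
[0.69358776 0.1003972  0.05682996] [0.04583369 0.34945828 0.12335773] 0.12239296980189242 30.37949919668275 287.0938949330468
16.05 -0.08983581676075161 [295.9, 250.8, 340.7]
[0.69455719 0.10060581 0.05832434] [0.58110686 0.04466774 1.25599037] 0.12333518296015532 30.23535034989681 287.09158633842173
```

jog_arm([
  [[0, 0, 0], [0, 0, -0.02], 0],
  [[0, 0, 0], [0, 0, -0.04], 0],
  [[0, 0, 0], [0, 0, -0.04], 0],
  [[0, 0, 0], [0, 0, -0.04], 0],
  [[0, 0, 0], [-0.015, 0.05, 0], 0],
  [[0, 0, 0], [-0.015, 0.055, 0], 0],
  [[0, 0, 0], [-0.015, 0.055, 0], 0],
  [[0, 0, 0], [-0.015, 0.055, 0], 0],
  [[0, 0, 0], [-0.015, 0.055, 0], 0],
  [[0, 0, 0], [-0.015, 0.055, 0], 0],
])

```text
t: 17.35
tool_pos: [0.7077, -0.2352, 0.2203]
orientation: [[0.951, 0.307, 0.035], [0.307, -0.952, -0.001], [0.033, 0.012, -0.999]]
ft_force: [0.3, 0.2, -0.1]
finger_gap: 0.0007
```

jog_arm([
  [[0, 0, 0], [-0.03, 0.05, 0], 0],
  [[0, 0, 0], [-0.03, 0.05, 0], 0],
  [[0, 0, 0], [-0.03, 0.05, 0], 0],
  [[0, 0, 0], [-0.03, 0.05, 0], 0],
  [[0, 0, 0], [-0.03, 0.03, 0], 0],
  [[0, 0, 0], [-0.01, 0.01, 0], 0],
  [[0, 0, 0], [0, 0, 0], 0],
  [[0, 0, 0], [0, 0, 0], 0],
  [[0, 0, 0], [0, 0, 0], 0],
  [[0, 0, 0], [0, 0, 0], 0],
])

```text
t: 18.6
tool_pos: [0.629, -0.5205, 0.2295]
orientation: [[0.95, 0.307, 0.046], [0.308, -0.951, -0.004], [0.043, 0.018, -0.999]]
ft_force: [-0.5, 0.9, 0.4]
finger_gap: 0.0006
```

```bash
python3 st.py z1; python3 st.py z2; python3 - <<'E'
from h import *
for n in ("top0","z2_full"):
    p=cv2.imread(f"pics/{n}.png"); y=yelpix(p); Y=ray("top",np.argwhere(y)[:,::-1],.046); Y=Y[np.hypot(Y[:,0]-.42,Y[:,1]-.096)<.06]; print(n,"yellow",Y.mean(0))
    C=np.array([.588,.0385]); v=Y.mean(0)[:2]-C; print(np.degrees(np.arctan2(v[1],v[0])))
    m=redpix(p); P=ray("top",np.argwhere(m)[:,::-1],.066); P=P[np.hypot(*(P[:,:2]-C).T)<.13]; v=P.mean(0)[:2]-C; print("red",np.degrees(np.arctan2(v[1],v[0])),np.hypot(*v))
E
```

```text
18.6 -0.0685721080948944 [160.8, 25.8, 296.0, 206.0, 115.8, 70.8, 340.8, 250.8]
[ 0.62901038 -0.52048185  0.22954425] [-0.45789134  0.88350511  0.39195495] 0.5604842237373101 -85.80394409441182 287.9010527461039
18.65 -0.0695473470414465 [160.8, 25.8, 206.0, 295.9, 115.8, 70.7, 340.8, 250.8]
[ 0.62919022 -0.52026329  0.22952191] [0.23028421 0.40877187 0.17013455] 0.5602794397736202 -85.7839668814292 287.91591659696337
top0 yellow [0.41887381 0.09647736 0.046     ]
161.0780119987198
red 26.685068373333554 0.07685151070148931
z2_full yellow [0.41887381 0.09647736 0.046     ]
161.0780119987198
red 160.93347126022553 0.07983656240139592
```

View pics/z2.png

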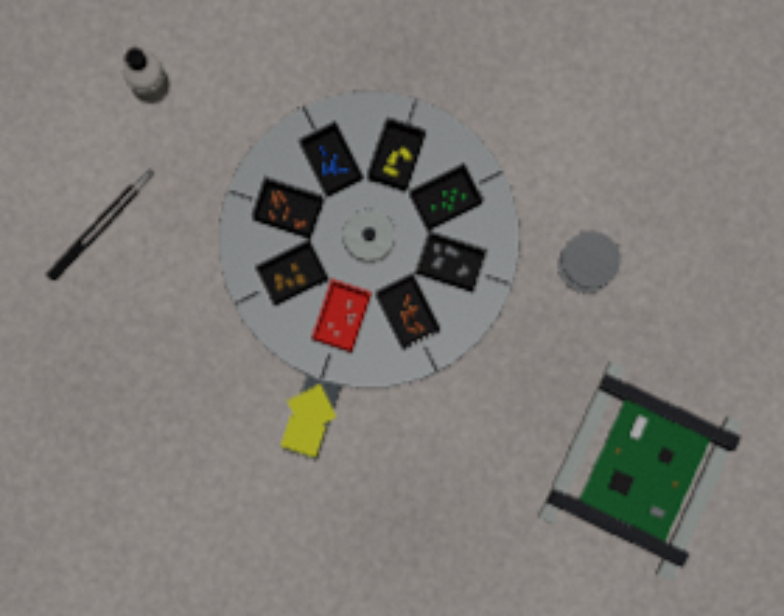

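The red bin's line (about 325,365 in this zoomed view) sits at the pointer tip (320,385). The deck is still, the pointer has not moved to the pixel, and the other objects are where they were. I'm handing in.

```bash
python3 -c "
from station import robot
print(robot.hand_in())"
```

```text
the job is handed in; nothing more can be done
None
```

The red bin now stands at the yellow pointer, and the job was handed in at about 18.7 s of the 58 s allowed.

- **Flick:** I pushed on a bin's side between two bins, counter-clockwise. With the hand off, the deck turned at about 137°/s. The red bin went past the pointer and on round a full further turn.
- **Brake:** I pressed a fingertip on the bare band while the deck was still doing about 88°/s. It stopped with the red bin about 10.5° short of the pointer, well within one bin.
- **Easing:** I dragged it the last 10.5° in four short moves with the fingertip, because each move covered less than I commanded. Then I lifted off slowly and took the hand away.

**Last checks:**
- **Alignment:** the red bin is within about 0.2° of the pointer by both the painted lines and the bin's own colour. The pointer's direction is itself only known to about 0.5°: its tip alone gave 160.3°, its whole outline 161.1°.
- **At rest:** two pictures 0.05 s apart showed no movement.
- **Carousel base:** the pointer is in the same pixels as at the start, so the base did not shift.
- **Other objects:** the board holder, flux bottle, solder reel and tweezers look unmoved; I judged these by eye and did not measure them.
- **Forces:** the highest wrist force reading I saw was about 15 N, while pressing on the deck. I only read it at the ends of moves, so brief peaks in between were not checked.

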